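# Sort two vials into the clamp and hold its lever at the third click

## Robot

A 6-joint arm with a two-finger parallel gripper is mounted at the origin on the work surface; the furniture and walls round the work are solid. World frame = base frame: x ahead of the robot, y to its left, z up, the work surface at z = 0. Lengths are in mm, angles in rad, forces in N, time in s.
With the tool pointing down it reaches from about 350 to 875 mm from the base axis. Payload 4.2 kg.
Tool frame: the origin (TCP) lies at the very end of the fingers, on their centre line; the grasp point (between the pads) lies 19 mm behind it (arm.grip_point_offset is the distance from the TCP to the grasp point, in mm); z points along the fingers, y is the direction in which the jaws open and shut (so a half turn about z gives the same grasp; the last joint's range is limited). The gripper opens to 85 mm and grips with 20 to 120 N. Pads are 22 mm wide; open, the fingers measure 114 mm over their backs; the gripper's body (76 mm by 85 mm) begins 54 mm behind the grasp point. The pads swing forward as they close: fully open they stand 13 mm farther back than shut.
Start: joints at [-0.894, 0.385, 0.008, 0, -1.194, -0.259], TCP at [253.607, -571.212, 231.312] pointing down, gripper open.
Joint ranges: [-3.14, 3.14], [-1.21, 2.06], [-1.07, 1.41], [-3.16, 2.05], [-2.99, -0.16], [-3.1, 3.1]. Speed limits (rad/s): [2.79, 2.79, 3.14, 3.14, 3.14, 3.14].

## Interface

Orientations are given as a unit quaternion [x, y, z, w].
In Python, from bench import arm gives the robot as it stands.
- The arm moves only by the tool drive_tool, never from a script. Its argument "steps" is a list of rows, each a list of 5 numbers: the shift along the tool's x, y, z in m, then the turn about the tool's z in degrees, then the finger opening in m, from 0 to 0.0854. A call has 1 to 20 rows; each row shifts and turns the commanded pose from where the row before left it, along the tool's axes as they then stand; what a row does not reach is not made up. A row lasts 1/10 s, in which the tool goes at most 50 mm and 8.59 degrees, less where a joint would pass 70% of its speed; a pose out of reach is approached as far as the arm can. A call is refused whole if a number of a shift passes 0.05 or a number of a turn 8.59, either way. A call with a gripper value outside its range is refused whole. The fingers move at their own pace and stop on an object; the grip force is fixed at half the most. Time passes only in rows, so rows that do not move let the fingers close. It gives the time, the measured TCP pose, the force and the opening at its end, in the units of the state.
- arm.read_state(): the state, without advancing time (a new reading comes with each control period).
- arm.get_image(name): name is "scene" or "top" or "wrist"; returns (picture, depth): 400x640x3 uint8, blue, green, red; 400x640 float32, mm along the optical axis (not along the pixel's ray), 0 where there is no reading.
- arm.camera_params(name): a dict with "K" (3x3 intrinsics, pixels), "dist" ([k1, k2, p1, p2, k3] as OpenCV has them; the pictures are not rectified), "world_to_cam" (4x4, takes a point from world to camera coordinates); the wrist camera has in their place "mount" (4x4, takes a point from camera to tool coordinates, whose origin is the TCP and whose axes are the flange's). Camera axes: x right, y up, looking along -z (the intrinsics and any distortion apply to the point x, -y, -z); pixel columns grow to the right and rows downward; lengths in mm; the calibration is good to about 2 mm. A picture is of the moment at which its call begins: read the wrist's pose just before it. camera_params takes no time and is no camera call.
- arm.job_done(): hands the job in, once; it reports no verdict.
The state is a dict: "clock": time; "joints": joint angles; "joint_vel": joint speeds; "joint_efforts": joint torques, N m; "position": TCP position; "ee_rot": TCP orientation; "contact_force": force on the tool from outside, world axes, zero at the start; "wrist_torque": the same for the moment, N m; "gripper_width": finger opening in mm.
Only numpy, scipy, OpenCV 4.12 (cv2) and the standard library are available. Lean on these libraries where they do the work, as an engineer would, in place of code of your own. Each camera call takes 0.05 s, during which the arm holds its last target.

## Task

Stand the red-capped vial in the red nest of the vial clamp and the blue-capped vial in the blue nest, both fully down and upright, and let go of them. Then take the black knob of the sprung clamp lever, draw the lever three clicks from its rest - no fewer, and never on to the fourth, which would crush the glass - and finish still holding the knob, with the lever kept steady in its third click, because it springs back if let go. Leave the check source, dosimeter, battery and calculator where they are.

Things in the scene. Friction and masses are not known exactly. Their poses are not given: they have to be found in the camera images.
- vial_red: Small white vial with a red cap, 23 mm across, 47 mm tall, about 30 g, standing upright. Origin: centre of its underside, z up.
- vial_blue: Small white vial with a blue cap, 23 mm across, 47 mm tall, about 30 g, standing upright. Origin: centre of its underside, z up.
- clamp: Vial clamp, fixed to the bench. Its 6 mm aluminium plate spans x -65 to +95 and y -160 to +90 mm from the origin (on the bench; x away from the robot at yaw 0). Two nests stand at x -20, y +40 and -40 mm, either colour on either side; behind them (+x) a sliding jaw 47 mm high, behind that a bracket 46 mm high; the lever is on the -y side.
- nest_red: Red square nest block on the clamp's plate, 44 x 44 x 16 mm, with a round upright hole 27.5 mm across (chamfered) and 11 mm deep in the middle of its top. Origin: centre of its underside, z up (6 mm above the bench), so the hole's floor is 5 mm and its top 16 mm above the origin. Fixed.
- nest_blue: Blue nest block, otherwise the same as the red one. Origin: centre of its underside. Fixed.
- jaw: Sliding steel jaw behind the nests, with a black rubber pad on its front, 116 mm long, 30 to 44 mm above the bench. At lever rest the pad's front face stands 20 mm from the vials' sides; it moves 6 mm towards them (-x of the clamp) per click, and the fourth click would press them by about 4 mm. Origin: in the pad's front face at bench level.
- lever: Steel lever, arm 16 mm wide with its top 40 mm above the bench, turning on an upright pivot. On its end stands a round black knob, 20 mm across, from 40 to 88 mm above the bench (straight from 47 to 84 mm). Origin: on the pivot axis at bench level. A pawl block 34 mm high stands on the plate near its pivot, below the knob's path.
- knob_mid (a point): Point on the axis of the lever's black knob, 66 mm above the bench: where to grip it. Moves with the lever.
- lever_pivot (a point): Point on the lever's upright pivot axis, level with knob_mid. The knob's axis moves on a circle of radius 120 mm about it. A spring pulls the lever back to 0 all the way when let go (about 6 N at the knob at rest, 7 N at the third click); the pawl adds about 4 N after each seat, falling through zero at the crest to 4 N the other way before the next seat.
- lever_angle (a joint): Clamp lever angle, rad: 0 at rest on its stop, growing as the knob is drawn clockwise seen from above, towards the robot (-x of the clamp). From the pivot the lever points at (-50 degrees minus this angle) from the clamp's +x axis. Clicks 1, 2, 3, 4 seat at 0.24, 0.48, 0.72, 0.96, crests half-way between; limit 1.15.
- check_source: Bystander: round red check source, 52 mm across, 15 mm thick. Origin: centre of its underside.
- pen_dosimeter: Bystander: dark blue pen dosimeter, 14 x 110 x 16 mm. Origin: centre of its underside.
- spare_cell: Bystander: red and silver battery, 15 x 50 x 15 mm. Origin: centre of its underside.
- calculator: Bystander: grey calculator, 115 x 68 x 13 mm. Origin: centre of its underside.

How it is judged:
By the outcome, as a careful person would: the job done as asked, in the order asked, and still so for the second after the job is handed in, while the arm keeps its last pose, push and grip.
It also fails if it takes over 72 s, if anything falls off the work surface, if the arm or the gripper's body presses on something with over 40 N, if the wrist force passes 120 N, or if a joint passes its speed limit or range.

## Working session

There is one attempt and no reset: what is moved stays moved. The work goes in short steps, Python scripts to look and compute and a tool call to move; the robot and the scene stay as the last step left them, time stands still between calls to the robot, and variables do not carry over. Pictures are saved under pics/ and viewed, and the job is handed in when it is done.

Besides the shell and the picture viewer there is one more tool, called after "Call:" as a command line: name --pt "numbers of a row" for each row, then --argument value for the rest. drive_tool: Moves the arm, as the interface text tells. Its arguments: {"type":"object","properties":{"steps":{"type":"array"}},"required":["steps"]}

```bash
mkdir -p pics; cat > h.py <<'E'
import numpy as np, cv2, json
from bench import arm
def snap(n,tag):
    st=arm.read_state(); im,d=arm.get_image(n); cv2.imwrite(f'pics/{tag}.png',im); np.savez(f'pics/{tag}.npz',im=im,d=d,pos=st['position'],rot=st['ee_rot']); return st,im,d
E
python3 - <<'E'
from h import *
for n in ['scene','top','wrist']:
    st,im,d=snap(n,n+'0'); p=arm.camera_params(n); print(n,{k:np.round(np.array(v),4).tolist() for k,v in p.items()})
print(st)
E
```

```text
scene {'K': [[417.5281, 0.0, 319.1032], [0.0, 417.5281, 204.7892], [0.0, 0.0, 1.0]], 'dist': [0.0024, 0.0, 0.0, 0.0, 0.0], 'world_to_cam': [[0.7264, -0.687, 0.0198, -364.6909], [0.3727, 0.418, 0.8285, -250.1516], [-0.5774, -0.5944, 0.5597, -995.4244], [0.0, 0.0, 0.0, 1.0]]}
top {'K': [[428.1994, 0.0, 319.1271], [0.0, 428.1994, 199.0409], [0.0, 0.0, 1.0]], 'dist': [-0.0084, 0.0, 0.0, 0.0, 0.0], 'world_to_cam': [[0.0153, -0.9999, -0.006, -20.5156], [0.9927, 0.0145, 0.1193, -471.3711], [-0.1192, -0.0078, 0.9928, -1335.1378], [0.0, 0.0, 0.0, 1.0]]}
wrist {'K': [[290.3174, 0.0, 318.3958], [0.0, 290.3174, 193.416], [0.0, 0.0, 1.0]], 'dist': [-0.0545, 0.0, 0.0, 0.0, 0.0], 'mount': [[0.0005, 0.9649, 0.2626, 66.978], [1.0, -0.0007, 0.0008, -0.2148], [0.001, 0.2626, -0.9649, -143.0047], [0.0, 0.0, 0.0, 1.0]]}
{'clock': 0.1, 'joints': array([-8.94423065e-01,  3.85499527e-01,  6.76341598e-03, -4.14516255e-04,
       -1.19398437e+00, -2.58571147e-01]), 'joint_vel': array([-0.00191433, -0.00130159,  0.00444915,  0.00145416, -0.00053582,
        0.00015506]), 'joint_efforts': array([ 5.44161612e-04, -3.93320525e+01,  1.88929385e+01,  4.19784039e+00,
       -2.55464409e-03,  5.67555730e-06]), 'position': array([ 253.38326464, -570.77232504,  230.3223705 ]), 'ee_rot': array([-2.07310088e-01,  9.78274790e-01,  9.45668233e-04, -2.61567082e-04]), 'contact_force': array([-0.04484695, -0.69454654,  0.23051756]), 'wrist_torque': array([0.01477869, 0.02209102, 0.00576236]), 'gripper_width': 85.21471275043284}
```

View pics/scene0.png

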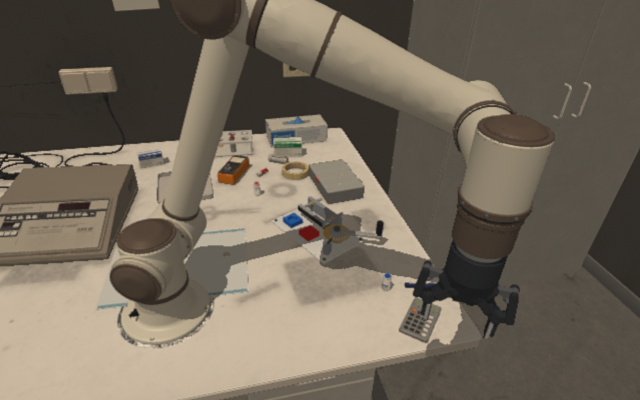

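View pics/top0.png

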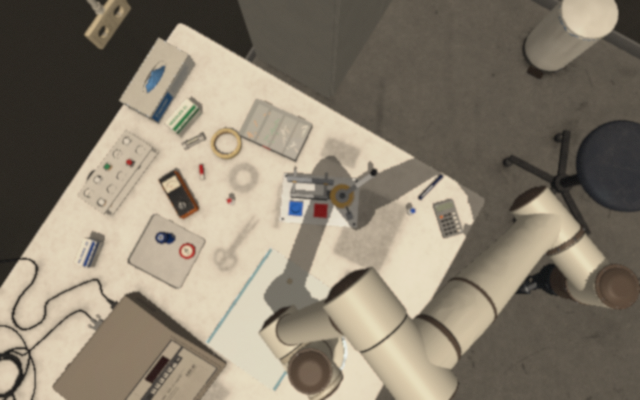

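View pics/wrist0.png

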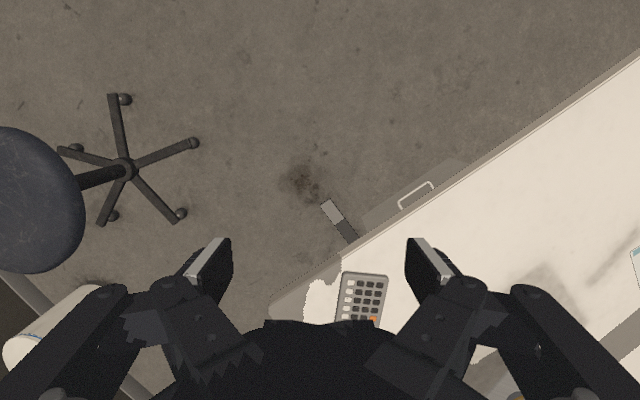

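The top view shows the blue vial near (410,210), the red vial near (231,198), the red and blue nests near (321,210) and (296,208), and the lever knob near (373,168). The calculator and pen lie close to the blue vial.

```bash
cat >> h.py <<'E'
from scipy.spatial.transform import Rotation as R
def cam(n,pos=None,rot=None):
    p=arm.camera_params(n); K=np.array(p['K']);D=np.array(p['dist'])
    if n=='wrist':
        T=np.eye(4);T[:3,:3]=R.from_quat(rot).as_matrix();T[:3,3]=pos; C=T@np.array(p['mount'])
    else: C=np.linalg.inv(np.array(p['world_to_cam']))
    return K,D,C
def rays(c,uv):
    K,D,C=c; q=cv2.undistortPoints(np.array(uv,float).reshape(-1,1,2),K,D)[:,0]
    d=np.c_[q[:,0],-q[:,1],-np.ones(len(q))]@C[:3,:3].T
    return C[:3,3],d
def plane(c,uv,z):
    o,d=rays(c,uv); return o+d*((z-o[2])/d[:,2])[:,None]
def pts(c,uv,dep):
    o,d=rays(c,uv); return o+d*np.array(dep)[:,None]
def proj(c,P):
    K,D,C=c; q=(np.atleast_2d(P)-C[:3,3])@C[:3,:3]
    return cv2.projectPoints(q*[1,-1,-1],np.zeros(3),np.zeros(3),K,D)[0][:,0]
def masks(im):
    h=cv2.cvtColor(im,cv2.COLOR_BGR2HSV); H,S,V=cv2.split(h)
    return {'red':((H<8)|(H>172))&(S>130)&(V>50),'blue':(H>100)&(H<128)&(S>110)&(V>40)}
def blobs(im,mn=8):
    for k,m in masks(im).items():
        n,l,s,c=cv2.connectedComponentsWithStats(m.astype(np.uint8))
        for i in range(1,n):
            if s[i,4]>=mn: yield k,s[i].tolist(),c[i],l==i
E
python3 - <<'E'
from h import *
for n in ['scene','top']:
    z=np.load(f'pics/{n}0.npz'); im,d=z['im'],z['d']; c=cam(n)
    for k,s,ct,m in blobs(im,12):
        v,u=np.nonzero(m&(d>0)); 
        if len(u)==0: continue
        P=pts(c,np.c_[u,v],d[v,u]); print(n,k,s,ct.round(1),np.median(P,0).round(1))
    if n=='top':
        cr=im[140:260,190:480]; cv2.imwrite('pics/topc.png',cv2.resize(cr,None,fx=2.75,fy=2.75,interpolation=cv2.INTER_CUBIC))
    else:
        cr=im[150:350,240:450]; cv2.imwrite('pics/scenec.png',cv2.resize(cr,None,fx=3,fy=3,interpolation=cv2.INTER_CUBIC))
E
```

```text
scene red [262, 169, 5, 4, 13] [263.8 170.3] [566.5 363.8  15.9]
scene red [299, 226, 20, 15, 204] [308.7 232.8] [437.6 -22.6  20. ]
scene blue [294, 119, 8, 4, 23] [297.8 120.9] [856.5 509.7  82.9]
scene blue [272, 131, 22, 12, 76] [282.2 133.9] [766.1 498.8  56.5]
scene blue [283, 213, 19, 14, 166] [292.3 219.8] [442.8  56.8  20.2]
scene blue [385, 274, 5, 4, 16] [387.2 275.3] [ 440.7 -310.4   48.8]
scene blue [406, 284, 9, 3, 19] [409.4 285.3] [ 487.8 -349.6   11.8]
top red [127, 160, 5, 5, 20] [129.  161.9] [573.7 580.2  74.6]
top red [200, 165, 3, 9, 24] [201.  168.8] [566.1 371.4  16. ]
top red [314, 204, 13, 13, 156] [320.2 210.2] [437.2 -16.8  20.9]
top red [180, 244, 15, 14, 52] [188.7 251.2] [298.  390.8  18.6]
top blue [156, 71, 5, 4, 14] [158.3  72.1] [864.5 503.8  80.8]
top blue [148, 76, 11, 13, 39] [152.8  82.2] [832.5 522.8  72.4]
top blue [165, 94, 6, 10, 27] [167.9  98.1] [795.3 484.5  39.8]
top blue [290, 202, 12, 13, 144] [295.3 207.9] [443.4  63.1  20.3]
top blue [164, 234, 9, 8, 51] [168.2 238.1] [339.4 448.2  63.9]
```

View pics/topc.png

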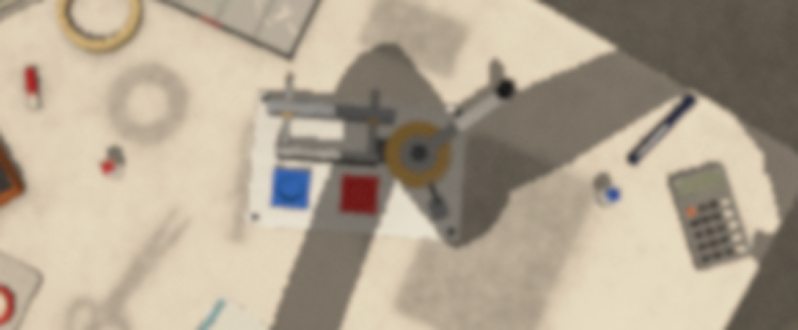

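View pics/scenec.png

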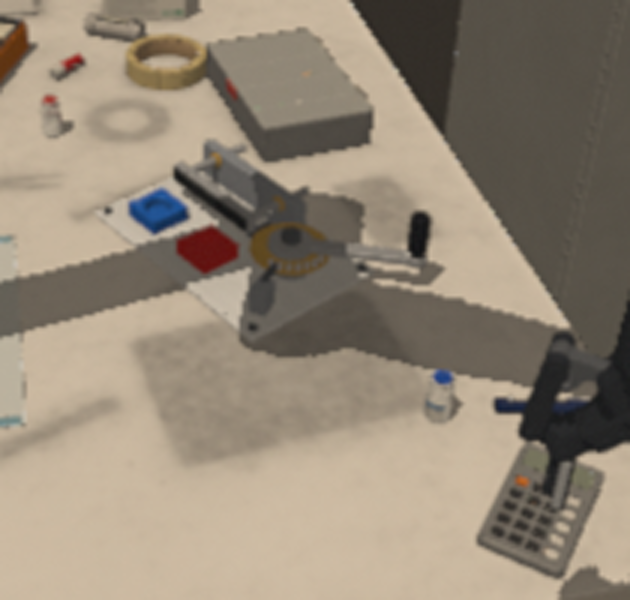

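```bash
cat >> h.py <<'E'
def go(p,yaw=None,st=None):
    """shift in tool axes (mm) needed, and turn about tool z (deg) so tool y points at world angle yaw (deg)"""
    st=st or arm.read_state(); M=R.from_quat(st['ee_rot']).as_matrix()
    cur=np.degrees(np.arctan2(M[1,1],M[0,1])); t=0 if yaw is None else -((yaw-cur+90)%180-90)
    M2=M@R.from_euler('z',t,degrees=True).as_matrix(); d=np.array(p)-st['position']
    print('t',st['clock'],'pos',st['position'].round(1),'yaw',cur.round(2),'tilt',M[:,2].round(3),'w',round(st['gripper_width'],1),'F',st['contact_force'].round(1))
    print('turn',round(t,2),'shift before turn',(M.T@d).round(1),'after turn',(M2.T@d).round(1))
E
python3 - <<'E'
from h import *
go([440,-311,150],85.7)
E
```

```text
t 0.15 pos [ 253.4 -570.9  230.5] yaw 113.93 tilt [-0.001  0.001 -1.   ] w 85.3 F [-0.1  0.4  0.9]
turn 28.23 shift before turn [-276.   161.7   80.7] after turn [-166.6  273.    80.7]
```

Call:
drive_tool --pt "0 0 0 7 0.05" --pt "0 0 0 7 0.05" --pt "0 0 0 7 0.05" --pt "0 0 0 7.2 0.05" --pt "-0.024 0.039 0.005 0 0.05" --pt "-0.024 0.039 0.005 0 0.05" --pt "-0.024 0.039 0.005 0 0.05" --pt "-0.024 0.039 0.005 0 0.05" --pt "-0.024 0.039 0.005 0 0.05" --pt "-0.024 0.039 0.005 0 0.05" --pt "-0.0226 0.039 0.0057 0 0.05" --pt "0 0 0 0 0.05" --pt "0 0 0 0 0.05"

```text
clock: 1.45
position: [440.4, -310.4, 195.3]
ee_rot: [0.036, 0.999, 0.0, -0.0]
contact_force: [0.4, 0.4, 0.7]
gripper_width: 50.1
```

```bash
python3 - <<'E'
from h import *
st,im,d=snap('wrist','w1'); go([440,-311,150],85.7,st)
c=cam('wrist',st['position'],st['ee_rot'])
for k,s,ct,m in blobs(im,12):
    v,u=np.nonzero(m&(d>0))
    if len(u)==0: continue
    P=pts(c,np.c_[u,v],d[v,u]); print(k,s,ct.round(1),np.median(P,0).round(1))
E
```

```text
t 1.45 pos [ 440.4 -310.4  195.3] yaw 85.87 tilt [-0.001  0.    -1.   ] w 50.1 F [0.4 0.4 0.7]
turn 0.17 shift before turn [ 0.3 -0.6 45.3] after turn [ 0.3 -0.6 45.3]
red [541, 138, 51, 39, 1714] [566. 157.] [438.1 -22.3  21. ]
blue [601, 139, 39, 38, 1341] [621.8 158. ] [444.2  45.4  18.7]
blue [312, 174, 15, 15, 188] [319.  180.9] [ 439.5 -310.4   47.1]
blue [271, 207, 30, 32, 142] [285.4 221. ] [ 492.6 -354.2   12.4]
blue [281, 224, 10, 12, 20] [285.8 229.4] [ 504.8 -354.8   13.1]
blue [271, 236, 10, 11, 16] [275.7 241.4] [ 519.1 -368.6   13.2]
```

View pics/w1.png

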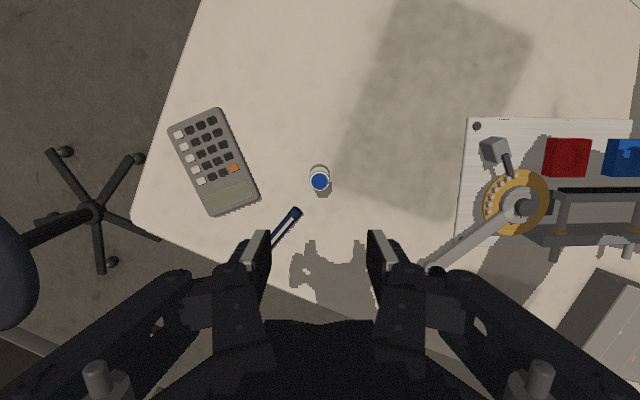

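The wrist view shows the blue cap at (319,181), which gives (439.5, -310.4). The pen at (285,221) and the calculator are clear of the fingers. Next I'll check the vial's profile for the grip height.

```bash
python3 - <<'E'
from h import *
z=np.load('pics/scene0.npz'); im=z['im']
a=cv2.resize(im[262:297,370:405],(400,400),interpolation=cv2.INTER_NEAREST)
b=cv2.resize(im[172:207,240:275],(400,400),interpolation=cv2.INTER_NEAREST)
cv2.imwrite('pics/vials.png',np.hstack([a,b]))
c=cam('scene')
for P in ([439.5,-310.4,0],[439.5,-310.4,47]): print(proj(c,P))
E
```

```text
[[384.91900477 289.54705993]]
[[386.95919881 276.03298415]]
```

View pics/vials.png

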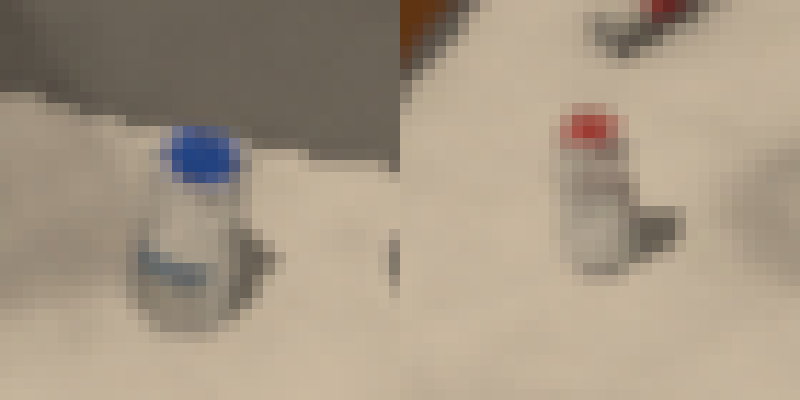

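The blue body looks straight to about 28 mm, with a shoulder and narrower cap above it. I'll grip with the fingertips about 12 mm up.

Call:
drive_tool --pt "0.0009 0 0.03 0 0.05" --pt "0 0 0.03 0 0.05" --pt "0 0 0.03 0 0.05" --pt "0 0 0.03 0 0.05" --pt "0 0 0.03 0 0.05" --pt "0 0 0.02 0 0.05" --pt "0 0 0.0135 0 0.05" --pt "0 0 0 0 0.05" --pt "0 0 0 0 0.03" --pt "0 0 0 0 0.015" --pt "0 0 0 0 0.015" --pt "0 0 0 0 0.015" --pt "0 0 0 0 0.015" --pt "0 0 0 0 0.015"

```text
clock: 2.9
position: [439.9, -311.9, 13.3]
ee_rot: [0.037, 0.999, -0.001, 0.001]
contact_force: [-1.3, -1.8, 5.6]
gripper_width: 20.6
```

```bash
python3 - <<'E'
from h import *
go([440,-311,12],85.7)
st,im,d=snap('wrist','w2')
E
```

```text
t 2.9 pos [ 439.9 -311.9   13.3] yaw 85.78 tilt [ 0.002 -0.001 -1.   ] w 20.6 F [-1.3 -1.8  5.6]
turn 0.08 shift before turn [-0.   0.9  1.3] after turn [-0.   0.9  1.3]
```

View pics/w2.png

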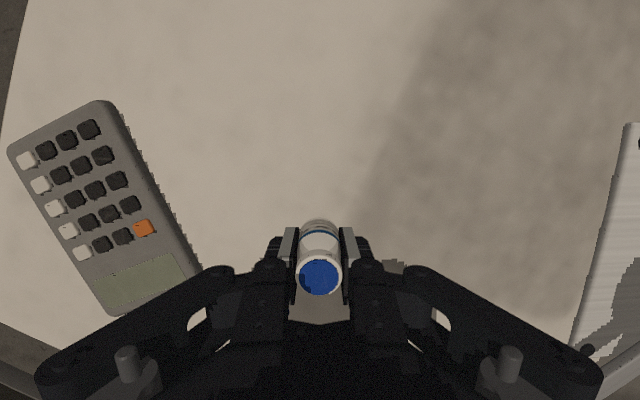

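The blue vial sits centred between the pads with its cap at (320,277). I'll lift it and look again.

Call:
drive_tool --pt "0 0 -0.02 0 0.015" --pt "0 0 -0.03 0 0.015" --pt "0 0 -0.03 0 0.015" --pt "0 0 -0.03 0 0.015" --pt "0 0 -0.02 0 0.015" --pt "0 0 0 0 0.015" --pt "0 0 0 0 0.015"

```text
clock: 3.65
position: [438.7, -310.7, 141.7]
ee_rot: [0.037, 0.999, 0.0, -0.0]
contact_force: [-0.0, 0.4, -0.8]
gripper_width: 20.8
```

```bash
python3 - <<'E'
from h import *
st,im,d=snap('wrist','w3'); go([440,-311,12],85.7,st)
st2,im2,d2=snap('scene','s3')
c=cam('wrist',st['position'],st['ee_rot'])
for k,s,ct,m in blobs(im,12):
    v,u=np.nonzero(m&(d>0))
    if len(u)==0: continue
    P=pts(c,np.c_[u,v],d[v,u]); print(k,s,ct.round(1),np.median(P,0).round(1))
a=cv2.resize(im2[200:320,330:450],(480,480),interpolation=cv2.INTER_CUBIC)
cv2.imwrite('pics/s3c.png',a); cv2.imwrite('pics/w3c.png',cv2.resize(im[200:320,240:400],(640,480)))
E
```

```text
t 3.65 pos [ 438.7 -310.7  141.7] yaw 85.72 tilt [-0.     0.001 -1.   ] w 20.8 F [-0.   0.4 -0.8]
turn 0.02 shift before turn [ -1.3  -0.3 129.7] after turn [ -1.3  -0.3 129.7]
red [578, 143, 61, 46, 2346] [607.6 165.6] [437.9 -23.1  20.8]
blue [301, 230, 38, 11, 55] [319.4 232.6] [ 428.  -310.1  151. ]
blue [299, 259, 40, 36, 1092] [318.2 276.7] [ 438.4 -311.3  175.3]
```

View pics/s3c.png

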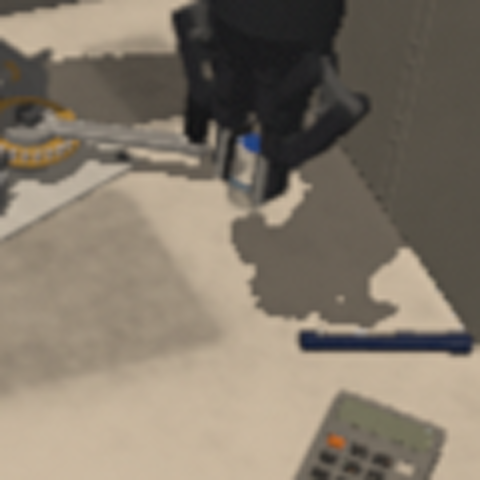

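View pics/w3.png

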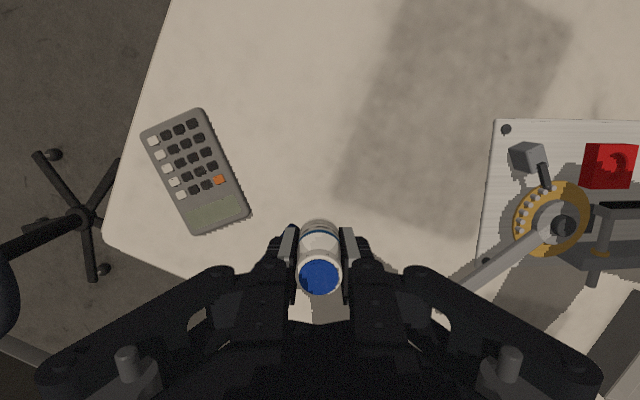

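The vial is held upright with its cap at (319,277), and its base is 13.4 mm below the TCP. Next I'll move over the nests.

Call:
drive_tool --pt "0.0033 0.015 -0.002 0 0.015" --pt "0.0033 0.035 0 0 0.015" --pt "0.0033 0.035 0 0 0.015" --pt "0.0033 0.035 0 0 0.015" --pt "0.0033 0.035 0 0 0.015" --pt "0.0033 0.035 0 0 0.015" --pt "0.0033 0.035 0 0 0.015" --pt "0.0033 0.035 0 0 0.015" --pt "0.0033 0.035 0 0 0.015" --pt "0.0033 0.024 0 0 0.015" --pt "0 0.01 0 0 0.015" --pt "0 0 0 0 0.015" --pt "0 0 0 0 0.015" --pt "0 0 0 0 0.015"

```text
clock: 5.15
position: [430.4, 18.4, 143.8]
ee_rot: [0.038, 0.999, -0.0, -0.0]
contact_force: [0.2, -0.5, -0.2]
gripper_width: 20.5
```

```bash
python3 - <<'E'
from h import *
st,im,d=snap('wrist','w4'); go([443,61,141],85.7,st)
c=cam('wrist',st['position'],st['ee_rot'])
for k,s,ct,m in blobs(im,100):
    v,u=np.nonzero(m&(d>0))
    P=pts(c,np.c_[u,v],d[v,u]); print(k,s,ct.round(1),np.median(P,0).round(1))
    if 10<np.median(P[:,2])<30:
        T=P[abs(P[:,2]-22)<3][:,:2].astype(np.float32); print('top n',len(T),cv2.minAreaRect(T), 'z',np.median(P[abs(P[:,2]-22)<3][:,2]))
E
```

```text
t 5.15 pos [430.4  18.4 143.8] yaw 85.66 tilt [-0.001 -0.    -1.   ] w 20.5 F [ 0.2 -0.5 -0.2]
turn -0.04 shift before turn [-9.4 43.4  2.8] after turn [-9.4 43.4  2.8]
red [254, 174, 50, 48, 2231] [278.9 197.2] [438.1 -21.3  21.9]
top n 1485 ((438.5674133300781, -20.772708892822266), (44.16886520385742, 44.47119903564453), 86.36463928222656) z 22.385932019240556
red [583, 200, 17, 17, 223] [591.  208.2] [461.7 266.4  46.7]
red [619, 266, 17, 25, 315] [627.3 278.3] [566.1 365.8  14. ]
top n 0 ((0.0, 0.0), (0.0, 0.0), 0.0) z nan
blue [339, 173, 48, 48, 2203] [361.9 195.9] [442.8  59.   21.8]
top n 1445 ((443.0526123046875, 58.91462707519531), (43.516632080078125, 44.310089111328125), 87.36260986328125) z 22.292366787918354
blue [299, 259, 39, 36, 1089] [318.1 276.7] [430.1  17.8 177.5]
  return _methods._mean(a, axis=axis, dtype=dtype,
  ret = ret.dtype.type(ret / rcount)
```

View pics/w4.png

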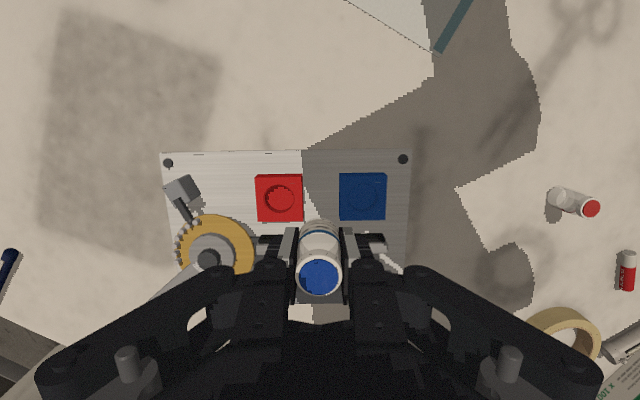

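The view shows the red nest at (279,197), which gives (438.6, -20.8), and the blue nest at (362,196), which gives (443.1, 58.9). That makes the clamp yaw about -3.2°. The red vial stands near (461, 270).

Call:
drive_tool --pt "-0.005 0.021 0 0 0.015" --pt "-0.0047 0.0206 0 0 0.015" --pt "0 0 0.03 0 0.015" --pt "0 0 0.03 0 0.015" --pt "0 0 0.03 0 0.015" --pt "0 0 0 0 0.015" --pt "0 0 0 0 0.015" --pt "0 0 0 0 0.015"

```text
clock: 6.0
position: [444.7, 60.2, 55.5]
ee_rot: [0.037, 0.999, 0.001, 0.001]
contact_force: [-0.3, -0.1, 0.3]
gripper_width: 20.6
```

```bash
python3 - <<'E'
from h import *
st,im,d=snap('wrist','w5'); go([443.2,59.2,24],None,st)
c=cam('wrist',st['position'],st['ee_rot'])
print(proj(c,[443.05,58.9,22]))
for k,s,ct,m in blobs(im,100):
    v,u=np.nonzero(m&(d>0))
    P=pts(c,np.c_[u,v],d[v,u]); T=P[abs(P[:,2]-22)<3][:,:2].astype(np.float32);print(k,s,ct.round(1),np.median(P,0).round(1), cv2.minAreaRect(T) if len(T)>50 else '')
st2,im2,d2=snap('scene','s5')
cv2.imwrite('pics/s5c.png',cv2.resize(im2[160:280,250:370],(480,480),interpolation=cv2.INTER_CUBIC))
E
```

```text
t 6.0 pos [444.7  60.2  55.5] yaw 85.72 tilt [ 0.003  0.001 -1.   ] w 20.6 F [-0.3 -0.1  0.3]
turn 0 shift before turn [ 1.5 -1.1 31.5] after turn [ 1.5 -1.1 31.5]
[[317.05208076 218.8573788 ]]
red [158, 183, 80, 69, 4947] [198.3 216.8] [437.8 -20.8  21.8] ((438.7286071777344, -20.761268615722656), (44.482147216796875, 44.95404052734375), 86.85857391357422)
blue [282, 181, 70, 50, 2899] [317.1 202.3] [432.4  59.8  21.8] ((436.20037841796875, 59.360809326171875), (43.73271942138672, 30.399765014648438), 86.82227325439453)
blue [299, 259, 39, 36, 1089] [318.1 276.7] [444.3  59.5  89.2]
```

View pics/w5.png

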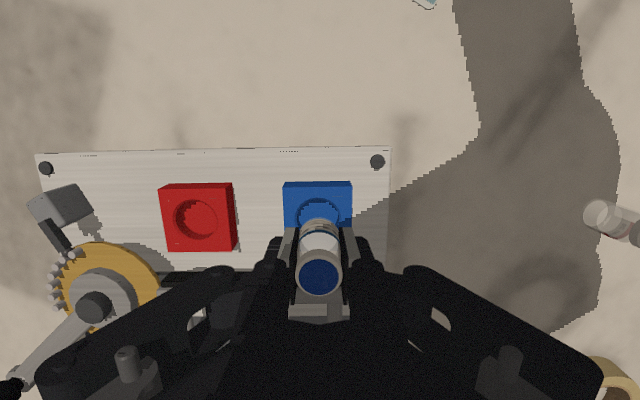

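View pics/s5c.png

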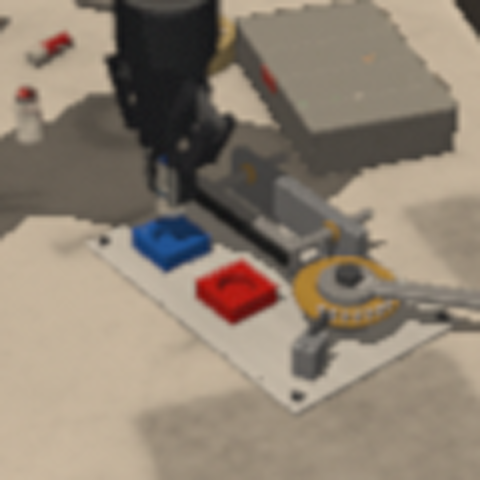

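The vial hangs over the blue nest, about 1 mm too far in +x. I'll correct that and lower it slowly.

Call:
drive_tool --pt "0.001 -0.0005 0.005 0 0.015" --pt "0 0 0.007 0 0.015" --pt "0 0 0.006 0 0.015" --pt "0 0 0.005 0 0.015" --pt "0 0 0.003 0 0.015" --pt "0 0 0.002 0 0.015" --pt "0 0 0 0 0.015" --pt "0 0 0 0 0.015"

```text
clock: 6.9
position: [442.5, 59.6, 26.2]
ee_rot: [0.037, 0.999, 0.0, 0.0]
contact_force: [-0.5, 0.7, -0.6]
gripper_width: 20.3
```

```bash
python3 - <<'E'
from h import *
st,im,d=snap('wrist','w6'); go([443.05,59.,24.4],None,st)
go([443.05,59.,24.4]); print(np.abs(arm.read_state()['joint_vel']).max())
c=cam('wrist',st['position'],st['ee_rot'])
for k,s,ct,m in blobs(im,100):
    v,u=np.nonzero(m&(d>0))
    P=pts(c,np.c_[u,v],d[v,u]); print(k,s,ct.round(1),np.median(P,0).round(1))
E
```

```text
t 6.9 pos [442.5  59.6  26.2] yaw 85.74 tilt [ 0.  0. -1.] w 20.3 F [-0.5  0.7 -0.6]
turn 0 shift before turn [-0.6 -0.6  1.8] after turn [-0.6 -0.6  1.8]
t 6.95 pos [442.5  59.7  26.2] yaw 85.74 tilt [ 0.  0. -1.] w 21.0 F [ 0.5 -0.2 -0.3]
turn 0 shift before turn [-0.6 -0.6  1.8] after turn [-0.6 -0.6  1.8]
0.004479375273430003
red [131, 198, 96, 81, 6499] [179.  235.8] [436.5 -21.7  21.7]
blue [277, 196, 83, 41, 2357] [318.1 211.1] [425.1  60.4  22.1]
blue [299, 259, 39, 36, 1090] [318.1 276.7] [442.2  59.   59.9]
```

View pics/w6.png

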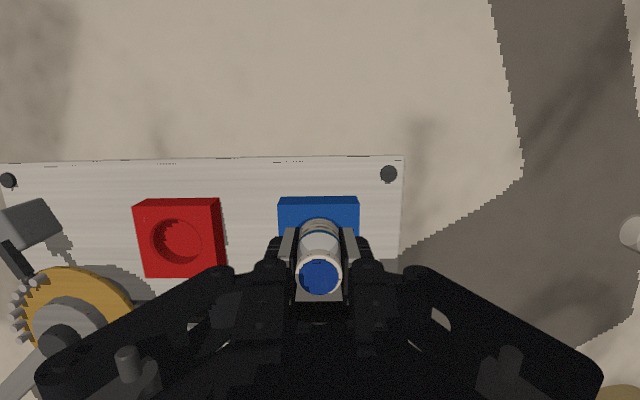

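The vial is in the hole with about 2 mm to go. I'll lower it, release and retreat.

Call:
drive_tool --pt "0 0 0.001 0 0.015" --pt "0 0 0.001 0 0.015" --pt "0 0 0 0 0.015" --pt "0 0 0 0 0.028" --pt "0 0 0 0 0.035" --pt "0 0 0 0 0.04" --pt "0 0 0 0 0.045" --pt "0 0 0 0 0.045"

```text
clock: 7.75
position: [442.4, 59.6, 24.1]
ee_rot: [0.037, 0.999, 0.0, -0.0]
contact_force: [0.0, 0.4, -0.8]
gripper_width: 45.0
```

Call:
drive_tool --pt "0 0 -0.01 0 0.045" --pt "0 0 -0.02 0 0.045" --pt "0 0 -0.03 0 0.045" --pt "0 0 -0.035 0 0.045" --pt "0 0 -0.03 0 0.045" --pt "0 0 0 0 0.045"

```text
clock: 8.35
position: [445.2, 60.7, 154.1]
ee_rot: [0.037, 0.999, 0.002, 0.005]
contact_force: [0.4, -0.4, 0.4]
gripper_width: 45.1
```

```bash
python3 - <<'E'
from h import *
st,im,d=snap('wrist','w7'); go([462,268,150],None,st)
c=cam('wrist',st['position'],st['ee_rot'])
for k,s,ct,m in blobs(im,60):
    v,u=np.nonzero(m&(d>0))
    P=pts(c,np.c_[u,v],d[v,u]); print(k,s,ct.round(1),np.median(P,0).round(1))
E
```

```text
t 8.35 pos [445.2  60.7 154.1] yaw 85.8 tilt [ 0.01   0.004 -1.   ] w 45.1 F [ 0.4 -0.4  0.4]
turn 0 shift before turn [ -1.5 207.9   5.1] after turn [ -1.5 207.9   5.1]
red [627, 0, 13, 44, 376] [634.6  22.1] [309.  376.9   9.6]
red [211, 159, 51, 46, 2160] [236.3 181.5] [437.9 -20.7  21.8]
red [533, 184, 17, 16, 215] [541.  191.6] [461.1 266.2  46.8]
red [580, 252, 15, 25, 290] [587.5 264.6] [565.9 365.7  13.9]
blue [294, 158, 45, 46, 1323] [316.  177.7] [435.7  58.7  22.3]
blue [307, 182, 20, 18, 276] [316.6 190.7] [442.   59.2  58. ]
```

View pics/w7.png

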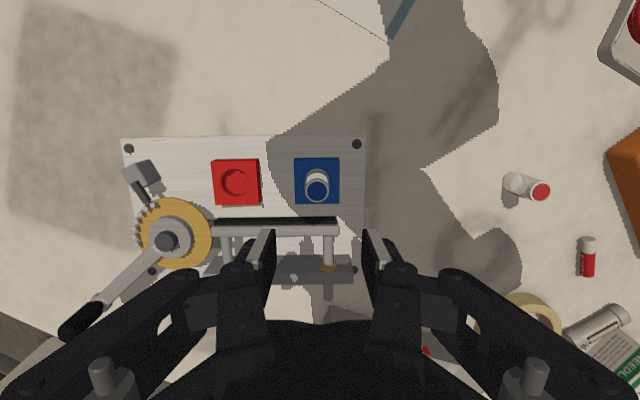

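The blue vial stands fully down, with its cap at (317,191) and its top at z = 58.0. Next is the red vial, with its cap at (541,192), which gives (461.2, 266.2).

Call:
drive_tool --pt "0 0.02 0 0 0.05" --pt "0 0.035 0 0 0.05" --pt "0 0.035 0 0 0.05" --pt "0 0.035 0 0 0.05" --pt "0 0.035 0 0 0.05" --pt "0 0.03 0 0 0.05" --pt "0 0.016 0 0 0.05" --pt "0 0 0 0 0.05" --pt "0 0 0 0 0.05" --pt "0 0 0 0 0.05"

```text
clock: 9.4
position: [457.3, 263.7, 148.8]
ee_rot: [0.038, 0.999, -0.0, -0.001]
contact_force: [-0.2, -0.1, 0.3]
gripper_width: 49.6
```

```bash
python3 - <<'E'
from h import *
st,im,d=snap('wrist','w8')
c=cam('wrist',st['position'],st['ee_rot'])
for k,s,ct,m in blobs(im,60):
    v,u=np.nonzero(m&(d>0))
    P=pts(c,np.c_[u,v],d[v,u]); print(k,s,ct.round(1),np.median(P,0).round(1))
    if k=='red' and abs(np.median(P[:,2])-47)<4: go(list(np.median(P,0)[:2])+[12.5],None,st)
E
```

```text
red [431, 0, 63, 37, 1095] [457.2  18.7] [318.4 391.   16.4]
red [16, 166, 59, 45, 2183] [ 45.3 188.1] [438.5 -18.8  21.6]
red [315, 190, 19, 18, 272] [323.7 198.3] [461.9 267.2  47. ]
t 9.4 pos [457.3 263.7 148.8] yaw 85.67 tilt [-0.001 -0.001 -1.   ] w 49.6 F [-0.2 -0.1  0.3]
turn 0 shift before turn [ -4.4   4.  136.3] after turn [ -4.4   4.  136.3]
red [420, 262, 10, 14, 73] [425.7 268.5] [555.6 371.   15.7]
blue [502, 0, 115, 70, 2813] [553.9  35.2] [341.5 447.4  59.6]
blue [87, 164, 58, 46, 1486] [120.9 185.1] [438.4  73.   22.2]
blue [77, 189, 18, 18, 252] [ 85.2 197.5] [442.7  60.2  58.2]
```

View pics/w8.png

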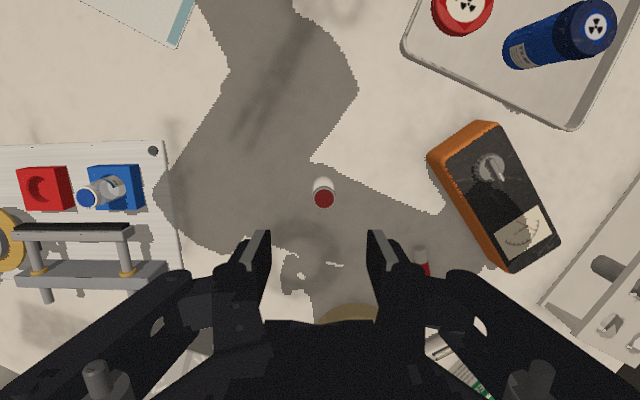

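The red cap is at (324,198), and the meter and battery are clear. I'll descend and grip.

Call:
drive_tool --pt "-0.0044 0.0036 0.02 0 0.05" --pt "0 0 0.03 0 0.05" --pt "0 0 0.03 0 0.05" --pt "0 0 0.03 0 0.05" --pt "0 0 0.02 0 0.05" --pt "0 0 0.006 0 0.05" --pt "0 0 0 0 0.05" --pt "0 0 0 0 0.03" --pt "0 0 0 0 0.015" --pt "0 0 0 0 0.015" --pt "0 0 0 0 0.015" --pt "0 0 0 0 0.015" --pt "0 0 0 0 0.015"

```text
clock: 10.75
position: [463.2, 268.9, 14.7]
ee_rot: [0.037, 0.999, 0.001, 0.001]
contact_force: [-0.1, -0.8, 5.9]
gripper_width: 20.5
```

```bash
python3 - <<'E'
from h import *
st,im,d=snap('wrist','w9'); go([462,267,12.5],None,st)
E
```

```text
t 10.75 pos [463.2 268.9  14.7] yaw 85.78 tilt [ 0.002  0.002 -1.   ] w 20.5 F [-0.1 -0.8  5.9]
turn 0 shift before turn [ 1.  -2.   2.2] after turn [ 1.  -2.   2.2]
```

View pics/w9.png

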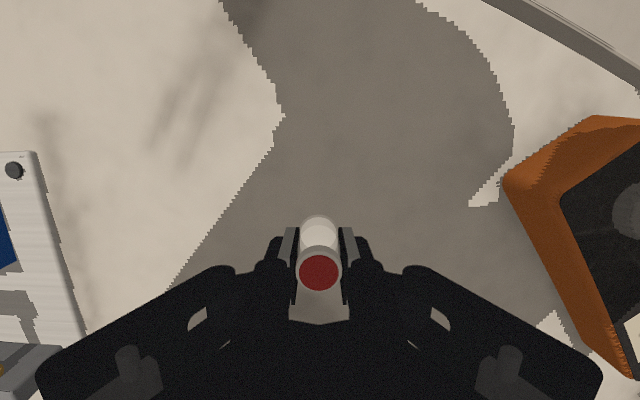

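The red vial is held centred, with its cap at (320,272). I'll lift it and carry it over the red nest.

Call:
drive_tool --pt "0 0 -0.02 0 0.015" --pt "0 0 -0.03 0 0.015" --pt "0 0 -0.03 0 0.015" --pt "0 0 -0.03 0 0.015" --pt "0 0 -0.02 0 0.015" --pt "0.003 -0.02 0 0 0.015" --pt "0 -0.035 0 0 0.015" --pt "0 -0.035 0 0 0.015" --pt "0 -0.035 0 0 0.015" --pt "0 -0.035 0 0 0.015" --pt "0 -0.035 0 0 0.015" --pt "0 -0.035 0 0 0.015" --pt "0 -0.035 0 0 0.015" --pt "0 -0.02 0 0 0.015" --pt "0 -0.006 0 0 0.015" --pt "0 0 0 0 0.015" --pt "0 0 0 0 0.015" --pt "0 0 0 0 0.015"

```text
clock: 12.6
position: [438.0, -20.8, 143.2]
ee_rot: [0.037, 0.999, 0.0, 0.0]
contact_force: [-0.4, 0.4, -0.6]
gripper_width: 20.5
```

```bash
python3 - <<'E'
from h import *
st,im,d=snap('wrist','w10'); go([438.65,-20.8,50],None,st)
c=cam('wrist',st['position'],st['ee_rot'])
for k,s,ct,m in blobs(im,60):
    v,u=np.nonzero(m&(d>0))
    P=pts(c,np.c_[u,v],d[v,u]); T=P[abs(P[:,2]-22)<3][:,:2].astype(np.float32);print(k,s,ct.round(1),np.median(P,0).round(1), cv2.minAreaRect(T) if len(T)>50 else '')
E
```

```text
t 12.6 pos [438.  -20.8 143.2] yaw 85.81 tilt [ 0.  0. -1.] w 20.5 F [-0.4  0.4 -0.6]
turn 0 shift before turn [-0.6  0.1 93.2] after turn [-0.6  0.1 93.2]
red [296, 163, 47, 49, 2247] [319.2 186.7] [438.2 -20.9  21.9] ((438.623779296875, -20.911148071289062), (43.33870315551758, 44.49501037597656), 86.92672729492188)
red [299, 255, 39, 36, 1083] [318.3 272.3] [436.4 -21.3 175.4] 
blue [378, 162, 51, 48, 1430] [398.4 182.2] [433.8  49.7  22.1] ((443.0055236816406, 58.90606689453125), (44.204620361328125, 43.9775390625), 86.6551284790039)
blue [407, 188, 20, 19, 298] [416.5 197. ] [442.3  59.1  57.9] 
blue [0, 283, 20, 26, 170] [  8.4 297.1] [ 546.5 -399.7   14.2]
```

View pics/w10.png

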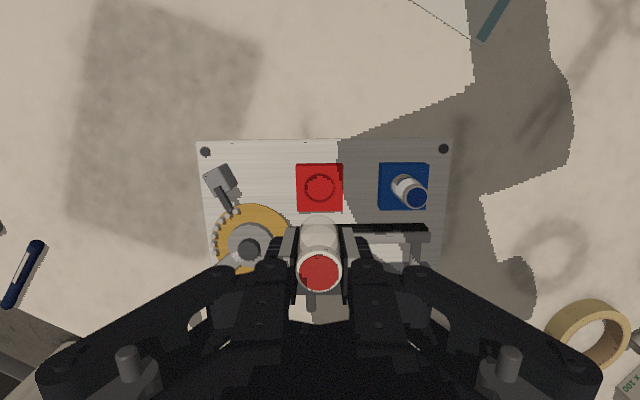

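The red cap is at (318,272), and the vial is about 1.6 mm off the TCP in x. I'll shift to the hole centre and lower.

Call:
drive_tool --pt "-0.002 0.0004 0.02 0 0.015" --pt "0 0 0.03 0 0.015" --pt "0 0 0.02 0 0.015" --pt "0 0 0.015 0 0.015" --pt "0 0 0 0 0.015" --pt "0 0 0 0 0.015" --pt "0 0 0 0 0.015"

```text
clock: 13.35
position: [440.6, -20.9, 59.0]
ee_rot: [0.037, 0.999, 0.0, 0.001]
contact_force: [-0.2, 0.3, -1.2]
gripper_width: 20.4
```

```bash
python3 - <<'E'
from h import *
st,im,d=snap('wrist','w11'); go([440.2,-20.3,25.8],None,st)
c=cam('wrist',st['position'],st['ee_rot'])
for k,s,ct,m in blobs(im,60):
    v,u=np.nonzero(m&(d>0))
    P=pts(c,np.c_[u,v],d[v,u]); T=P[abs(P[:,2]-22)<3][:,:2].astype(np.float32);print(k,s,ct.round(1),np.median(P,0).round(1), cv2.minAreaRect(T) if len(T)>50 else '')
E
```

```text
t 13.35 pos [440.6 -20.9  59. ] yaw 85.78 tilt [ 0.002  0.    -1.   ] w 20.4 F [-0.2  0.3 -1.2]
turn 0 shift before turn [ 0.5  0.6 33.2] after turn [ 0.5  0.6 33.2]
red [285, 179, 69, 51, 2963] [319.2 200.7] [428.5 -19.7  21.9] ((431.2900085449219, -20.395475387573242), (43.65760040283203, 30.30088233947754), 86.2363052368164)
red [299, 255, 39, 36, 1085] [318.3 272.4] [439.  -21.4  91.2] 
blue [400, 178, 77, 68, 2914] [430.2 205.3] [432.6  48.7  22. ] ((443.1843566894531, 58.93939208984375), (44.96416091918945, 44.325538635253906), 86.71896362304688)
blue [452, 221, 30, 29, 673] [466. 235.] [442.3  58.9  57.9]
```

Call:
drive_tool --pt "0.0003 0.0005 0.008 0 0.015" --pt "0 0 0.008 0 0.015" --pt "0 0 0.006 0 0.015" --pt "0 0 0.005 0 0.015" --pt "0 0 0.003 0 0.015" --pt "0 0 0.002 0 0.015" --pt "0 0 0 0 0.015" --pt "0 0 0 0 0.015" --pt "0 0 0 0 0.015"

```text
clock: 14.3
position: [439.6, -20.9, 26.2]
ee_rot: [0.037, 0.999, 0.0, 0.0]
contact_force: [-0.4, -0.5, -0.2]
gripper_width: 20.4
```

```bash
python3 - <<'E'
from h import *
st,im,d=snap('wrist','w12'); go([440.2,-20.3,25.8],None,st)
c=cam('wrist',st['position'],st['ee_rot'])
for k,s,ct,m in blobs(im,60):
    v,u=np.nonzero(m&(d>0))
    P=pts(c,np.c_[u,v],d[v,u]); print(k,s,ct.round(1),np.median(P,0).round(1))
E
```

```text
t 14.3 pos [439.6 -20.9  26.2] yaw 85.74 tilt [ 0.  0. -1.] w 20.4 F [-0.4 -0.5 -0.2]
turn 0 shift before turn [-0.5  0.6  0.4] after turn [-0.5  0.6  0.4]
red [278, 192, 83, 45, 2612] [319.6 209.3] [421.2 -18.8  22.1]
red [299, 255, 39, 36, 1084] [318.3 272.3] [438.1 -21.3  58.5]
blue [414, 191, 94, 81, 4194] [451.7 223. ] [431.5  48.8  21.9]
blue [455, 223, 28, 14, 70] [464.8 227.8] [432.9  52.7  34.2]
blue [483, 249, 37, 35, 998] [501.1 266.2] [442.1  58.8  57.9]
```

View pics/w12.png

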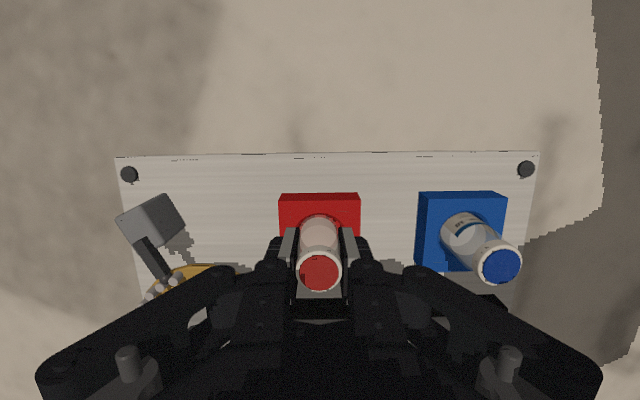

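The cap top is at 58.5, so it is essentially down. I'll lower 0.5 mm and release narrowly, since the ratchet wheel is nearby.

Call:
drive_tool --pt "0 0 0.0006 0 0.015" --pt "0 0 0 0 0.015" --pt "0 0 0 0 0.028" --pt "0 0 0 0 0.033" --pt "0 0 0 0 0.037" --pt "0 0 0 0 0.037" --pt "0 0 -0.01 0 0.037" --pt "0 0 -0.02 0 0.037" --pt "0 0 -0.03 0 0.037" --pt "0 0 -0.035 0 0.037" --pt "0 0 -0.03 0 0.045" --pt "0 0 -0.02 0 0.045" --pt "0.02 0 0 0 0.045" --pt "0.02 0 0 0 0.045" --pt "0 0 0 0 0.045" --pt "0 0 0 0 0.045"

```text
clock: 15.95
position: [399.9, -17.9, 171.4]
ee_rot: [0.037, 0.999, 0.0, 0.001]
contact_force: [0.0, 0.1, -0.3]
gripper_width: 45.0
```

```bash
python3 - <<'E'
from h import *
st,im,d=snap('wrist','w13'); go([440.2,-20.3,25.8],None,st)
c=cam('wrist',st['position'],st['ee_rot'])
for k,s,ct,m in blobs(im,60):
    v,u=np.nonzero(m&(d>0))
    P=pts(c,np.c_[u,v],d[v,u]); print(k,s,ct.round(1),np.median(P,0).round(1))
st2,im2,d2=snap('scene','s13')
cv2.imwrite('pics/s13c.png',cv2.resize(im2[180:270,260:400],None,fx=5,fy=5,interpolation=cv2.INTER_CUBIC))
E
```

```text
t 15.95 pos [399.9 -17.9 171.4] yaw 85.77 tilt [ 0.002  0.    -1.   ] w 45.0 F [ 0.   0.1 -0.3]
turn 0 shift before turn [-40.1   0.5 145.6] after turn [-40.1   0.5 145.6]
red [298, 193, 42, 43, 1134] [319.5 210.8] [429.1 -16.4  22.3]
red [310, 222, 17, 16, 223] [318.  229.5] [438.4 -21.8  58. ]
red [618, 274, 16, 23, 249] [625.9 285.3] [566.7 365.8  14.1]
blue [371, 193, 45, 42, 1038] [389.6 208.5] [431.5  50.6  22.1]
blue [395, 220, 17, 16, 212] [403.  227.4] [442.6  59.   58. ]
blue [30, 293, 21, 28, 150] [ 38.  308.6] [ 545.6 -398.2   14. ]
```

View pics/w13.png

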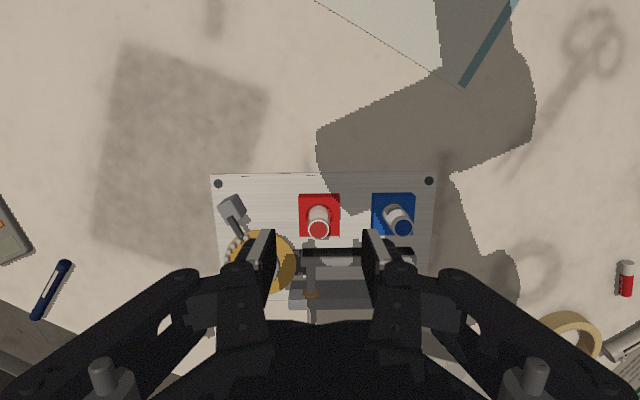

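View pics/s13c.png

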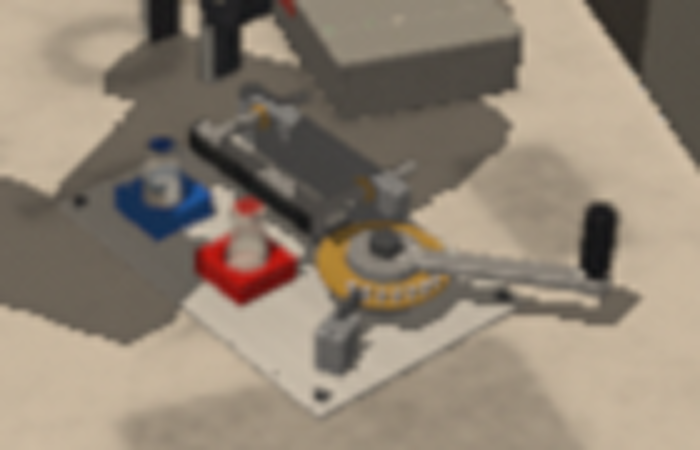

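Both vials stand upright with their cap tops at z = 58.0. Next I'll locate the knob, near (380,228) in the scene picture.

```bash
python3 - <<'E'
from h import *
for n,t,(u0,u1,v0,v1) in [('scene','s13',(372,388,215,242)),('top','top0',(362,384,160,182))]:
    z=np.load(f'pics/{t}.npz'); im,d=z['im'],z['d']; c=cam(n)
    vv,uu=np.mgrid[v0:v1,u0:u1]; vv=vv.ravel();uu=uu.ravel()
    P=pts(c,np.c_[uu,vv],d[vv,uu]); g=im.max(2)[vv,uu]
    k=(g<70)&(P[:,2]>48)&(P[:,2]<95); print(n,k.sum(),np.median(P[k],0).round(1),P[k].min(0).round(),P[k].max(0).round(), np.c_[uu,vv][k].mean(0))
E
```

```text
scene 80 [ 552.  -188.3   71.7] [ 544. -198.   50.] [ 558. -178.   92.] [379.0625 227.575 ]
top 25 [ 550.4 -177.6   87.3] [ 543. -184.   64.] [ 558. -173.   94.] [373.08 172.2 ]
```

```bash
python3 - <<'E'
from h import *
go([545,-178,171.4],36.8)
E
```

```text
t 16.05 pos [400.4 -17.8 171. ] yaw 85.74 tilt [ 0.001  0.    -1.   ] w 45.2 F [-1.   0.7  0.6]
turn 48.94 shift before turn [-156.1 -149.    -0.3] after turn [-214.9   19.8   -0.3]
```

Call:
drive_tool --pt "0 0 0 8.2 0.06" --pt "0 0 0 8.2 0.06" --pt "0 0 0 8.2 0.06" --pt "0 0 0 8.2 0.06" --pt "0 0 0 8.2 0.06" --pt "0 0 0 8 0.06" --pt "-0.02 0.002 0 0 0.06" --pt "-0.035 0.003 0 0 0.06" --pt "-0.035 0.003 0 0 0.06" --pt "-0.035 0.003 0 0 0.06" --pt "-0.035 0.003 0 0 0.06" --pt "-0.035 0.003 0 0 0.06" --pt "-0.02 0.003 0 0 0.06" --pt "0 0 0 0 0.06" --pt "0 0 0 0 0.06" --pt "0 0 0 0 0.06"

```text
clock: 17.65
position: [543.7, -177.8, 170.2]
ee_rot: [0.448, 0.894, -0.0, -0.0]
contact_force: [-0.2, 0.5, 0.6]
gripper_width: 60.1
```

```bash
python3 - <<'E'
from h import *
st,im,d=snap('wrist','w14'); go([552,-182,171.4],36.8,st)
c=cam('wrist',st['position'],st['ee_rot'])
print(proj(c,[[552,-182,88],[552,-182,40],[480,-86,45]]))
vv,uu=np.nonzero(d>0); P=pts(c,np.c_[uu,vv],d[vv,uu])
k=(np.hypot(P[:,0]-552,P[:,1]+182)<25)&(P[:,2]>80)&(P[:,2]<93)
print(k.sum(),np.median(P[k],0),P[k].min(0),P[k].max(0),cv2.minEnclosingCircle(P[k][:,:2].astype(np.float32)))
E
```

```text
t 17.65 pos [ 543.7 -177.8  170.2] yaw 36.76 tilt [-0.001  0.    -1.   ] w 60.1 F [-0.2  0.5  0.6]
turn -0.04 shift before turn [-8.3  4.1 -1.2] after turn [-8.3  4.1 -1.2]
[[324.28789517 208.93433564]
 [323.38565839 193.45781947]
 [323.84003953  60.43284727]]
437 [ 555.06899342 -183.53055174   87.67432822] [ 546.18478913 -194.67163994   80.32145976] [ 565.67939647 -175.22372792   90.66888723] ((556.0703735351562, -184.88206481933594), 9.908767700195312)
```

View pics/w14.png

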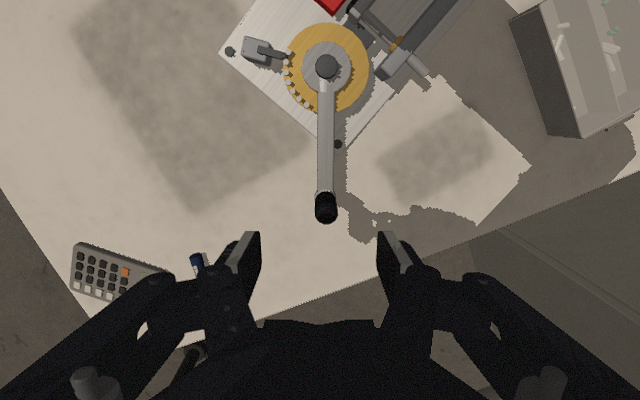

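The knob is at (326,210) and the pivot bolt at (326,66). I'll refine the axis and pivot from these.

```bash
python3 - <<'E'
from h import *
z=np.load('pics/w14.npz'); im,d=z['im'],z['d']; c=cam('wrist',z['pos'],z['rot'])
vv,uu=np.nonzero(d>0); P=pts(c,np.c_[uu,vv],d[vv,uu])
r=np.hypot(P[:,0]-555,P[:,1]+184)
k=(r<25)&(P[:,2]>86)&(P[:,2]<93); print('top',cv2.minEnclosingCircle(P[k][:,:2].astype(np.float32)),P[k].mean(0))
k=(r<25)&(P[:,2]>50)&(P[:,2]<86); print('all side',k.sum(),P[k].mean(0))
# dark silhouette of knob
g=im.max(2); m=((g<60)).astype(np.uint8); m[:185]=0;m[232:]=0;m[:,:305]=0;m[:,348:]=0
n,l,s,ct=cv2.connectedComponentsWithStats(m); i=1+s[1:,4].argmax(); print(s[i],ct[i])
# lever arm points z ~40
k=(abs(P[:,2]-40)<2)&(uu>300)&(uu<350)&(vv<195)&(vv>100); Q=P[k][:,:2]; mu=Q.mean(0); w=np.linalg.svd(Q-mu)[2][0] if len(Q)<6000 else None; print(k.sum(),mu,w,np.degrees(np.arctan2(w[1],w[0])))
for (u,v) in [(326,66)]: print(P[(uu==u)&(vv==v)], d[v,u])
m=(np.hypot(uu-326,vv-66)<8)&(P[:,2]>45); print(m.sum(),P[m].mean(0),P[m][:,2].max())
p=P[m].mean(0); print('dist',[np.hypot(*(p[:2]-q)) for q in ([552,-182],[555,-184])])
# wheel
h=cv2.cvtColor(im,cv2.COLOR_BGR2HSV); w=(h[...,0]>12)&(h[...,0]<30)&(h[...,1]>110); w[130:]=0; w[:,:270]=0;w[:,372:]=0
v,u=np.nonzero(w); pp=pts(c,np.c_[u,v],d[v,u]); print('wheel',cv2.minEnclosingCircle(pp[:,:2].astype(np.float32)),np.median(pp[:,2]))
E
```

```text
top ((555.8360595703125, -184.7705078125), 9.038430213928223) [ 555.63126159 -184.33233864   88.05804977]
all side 308 [ 552.01559711 -180.26530115   72.59183963]
[315 191  23  33 612] [325.52941176 207.41013072]
1594 [ 525.44976302 -144.39556846] [ 0.60867328 -0.79342097] -52.50636561724857
[[484.55987355 -89.13480364  49.6753593 ]] 243.72406
192 [484.62250557 -89.21829929  50.22861931] 51.89239072552169
dist [np.float64(114.66547319559488), np.float64(118.05321898458588)]
wheel ((486.6605529785156, -87.09666442871094), 41.57771301269531) 32.3860439955771
```

The knob axis is at (555.7, -184.5) and the pivot at (484.6, -89.2). The radius comes out at 119 mm and the bearing at -53.3°, which fits the given geometry. I'll descend over the knob and look before closing.

Call:
drive_tool --pt "-0.0125 0.0056 0 0 0.06" --pt "0 0 0.02 0 0.06" --pt "0 0 0.03 0 0.06" --pt "0 0 0.03 0 0.06" --pt "0 0 0.025 0 0.06" --pt "0 0 0.0165 0 0.06" --pt "0 0 0 0 0.06" --pt "0 0 0 0 0.06" --pt "0 0 0 0 0.06"

```text
clock: 18.6
position: [557.2, -184.7, 50.6]
ee_rot: [0.448, 0.894, 0.0, 0.001]
contact_force: [0.1, 0.5, -0.3]
gripper_width: 60.0
```

```bash
python3 - <<'E'
from h import *
st,im,d=snap('wrist','w15'); go([555.7,-184.5,48],36.7,st)
E
```

```text
t 18.6 pos [ 557.2 -184.7   50.6] yaw 36.78 tilt [ 0.003 -0.    -1.   ] w 60.0 F [ 0.1  0.5 -0.3]
turn 0.08 shift before turn [ 1.1 -1.1  2.6] after turn [ 1.1 -1.1  2.6]
```

View pics/w15.png

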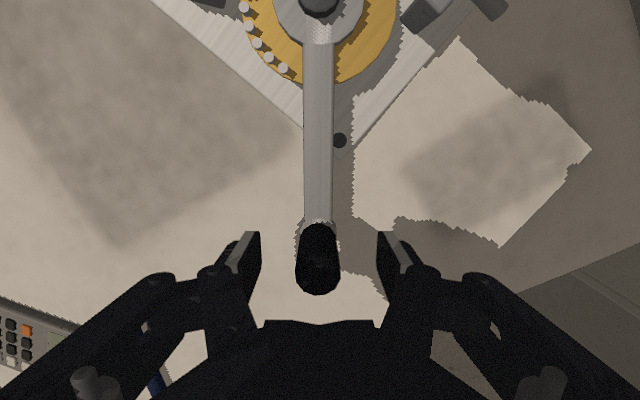

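The knob is centred between the fingers at (318,258). I'll close on it.

Call:
drive_tool --pt "0.001 -0.001 0.002 0 0.06" --pt "0 0 0 0 0.03" --pt "0 0 0 0 0.01" --pt "0 0 0 0 0.01" --pt "0 0 0 0 0.01" --pt "0 0 0 0 0.01" --pt "0 0 0 0 0.01" --pt "0 0 0 0 0.01"

```text
clock: 19.45
position: [556.0, -184.2, 47.5]
ee_rot: [0.448, 0.894, 0.001, 0.001]
contact_force: [1.4, 5.1, 1.6]
gripper_width: 18.4
```

```bash
python3 - <<'E'
from h import *
st,im,d=snap('wrist','w16'); go([555.7,-184.5,48],36.7,st); print(st['wrist_torque'])
E
```

```text
t 19.45 pos [ 556.  -184.2   47.5] yaw 36.79 tilt [ 0.002  0.    -1.   ] w 18.4 F [1.4 5.1 1.6]
turn 0.09 shift before turn [-0.1 -0.4 -0.5] after turn [-0.1 -0.4 -0.5]
[ 1.26456306 -0.48359277  0.18336425]
```

View pics/w16.png

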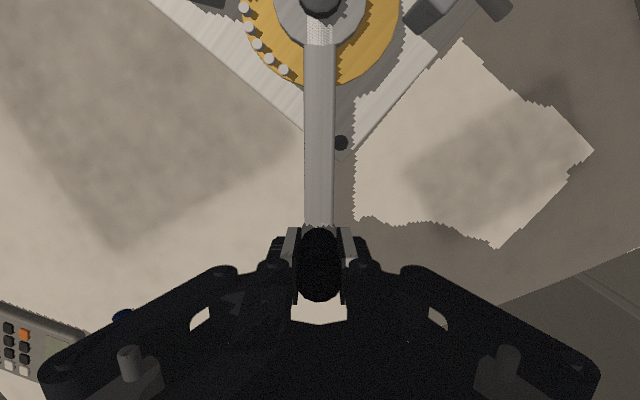

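The knob is gripped at 18.4 mm. I'll draw the lever along its arc, 24° first (just short of click 2), then measure.

Call:
drive_tool --pt "7e-05 -0.0042 0 2 0.01" --pt "7e-05 -0.0042 0 2 0.01" --pt "7e-05 -0.0042 0 2 0.01" --pt "7e-05 -0.0042 0 2 0.01" --pt "7e-05 -0.0042 0 2 0.01" --pt "7e-05 -0.0042 0 2 0.01" --pt "7e-05 -0.0042 0 2 0.01" --pt "7e-05 -0.0042 0 2 0.01" --pt "7e-05 -0.0042 0 2 0.01" --pt "7e-05 -0.0042 0 2 0.01" --pt "7e-05 -0.0042 0 2 0.01" --pt "7e-05 -0.0042 0 2 0.01" --pt "0 0 0 0 0.01" --pt "0 0 0 0 0.01"

```text
clock: 20.9
position: [510.3, -204.8, 47.5]
ee_rot: [0.624, 0.781, 0.001, 0.001]
contact_force: [1.6, 7.3, 2.6]
gripper_width: 18.4
```

```bash
cat >> h.py <<'E'
PIV=np.array([484.6,-89.2])
def lev(tag):
    st,im,d=snap('wrist',tag); go([555.7,-184.5,48],None,st); v=st['position'][:2]-PIV
    print('TCP r',np.hypot(*v),'bearing',np.degrees(np.arctan2(v[1],v[0])),'angle rad',np.radians(-53.27)-np.arctan2(v[1],v[0]),'tq',st['wrist_torque'])
    c=cam('wrist',st['position'],st['ee_rot']); vv,uu=np.nonzero(d>0); P=pts(c,np.c_[uu,vv],d[vv,uu])
    k=(abs(P[:,2]-40)<2)&(uu>290)&(uu<350)&(vv<222)&(vv>60); Q=P[k][:,:2]; mu=Q.mean(0); w=np.linalg.svd(Q-mu,full_matrices=False)[2][0]; w=w*np.sign(-w[1])
    print('arm n',k.sum(),'bearing',np.degrees(np.arctan2(w[1],w[0])),'angle rad',np.radians(-53.2)-np.arctan2(w[1],w[0]))
E
python3 - <<'E'
from h import *
lev('w17')
E
```

```text
t 20.9 pos [ 510.3 -204.8   47.5] yaw 12.75 tilt [ 0.002  0.001 -1.   ] w 18.4 F [1.6 7.3 2.6]
turn 0 shift before turn [ 9.8 48.8 -0.4] after turn [ 9.8 48.8 -0.4]
TCP r 118.46299119480393 bearing -77.48394911928754 angle rad 0.4226131370419488 tq [ 1.94817774 -0.47054206 -0.01036244]
arm n 4929 bearing -77.70575577755505 angle rad 0.4277061240079588
```

View pics/w17.png

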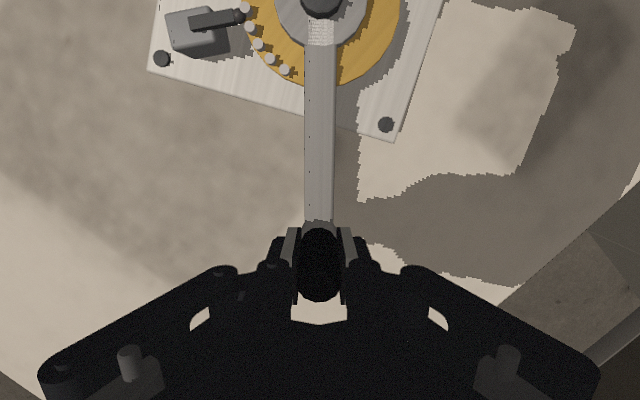

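The lever is at about 0.425 rad by both measures: 0.423 from the TCP, 0.428 from the arm line. I'll go 17° more, to about 0.72.

Call:
drive_tool --pt "7e-05 -0.0042 0 2 0.01" --pt "7e-05 -0.0042 0 2 0.01" --pt "7e-05 -0.0042 0 2 0.01" --pt "7e-05 -0.0042 0 2 0.01" --pt "7e-05 -0.0042 0 2 0.01" --pt "7e-05 -0.0042 0 2 0.01" --pt "7e-05 -0.0042 0 2 0.01" --pt "4e-05 -0.0021 0 1 0.01" --pt "4e-05 -0.0021 0 1 0.01" --pt "4e-05 -0.0021 0 1 0.01" --pt "0 0 0 0 0.01" --pt "0 0 0 0 0.01" --pt "0 0 0 0 0.01" --pt "0 0 0 0 0.01" --pt "0 0 0 0 0.01"

```text
clock: 22.45
position: [475.8, -207.4, 47.3]
ee_rot: [0.731, 0.682, 0.005, -0.002]
contact_force: [5.5, 20.4, 3.0]
gripper_width: 18.7
```

```bash
python3 - <<'E'
from h import *
lev('w18')
st,im,d=snap('scene','s18'); cv2.imwrite('pics/s18c.png',cv2.resize(im[170:290,240:400],None,fx=4,fy=4,interpolation=cv2.INTER_CUBIC))
st,im,d=snap('top','t18'); c=cam('top')
for k,s,ct,m in blobs(im,10):
    v,u=np.nonzero(m&(d>0))
    if len(u): P=pts(c,np.c_[u,v],d[v,u]); print(k,s,np.median(P,0).round(1),P[:,2].max().round(1))
cv2.imwrite('pics/t18c.png',cv2.resize(im[140:260,210:480],None,fx=2.9,fy=2.9,interpolation=cv2.INTER_CUBIC))
E
```

```text
t 22.45 pos [ 475.8 -207.4   47.3] yaw -4.02 tilt [ 0.005  0.009 -1.   ] w 18.7 F [ 5.5 20.4  3. ]
turn 0 shift before turn [28.5 78.1 -0.2] after turn [28.5 78.1 -0.2]
TCP r 118.54701164530024 bearing -94.23997448740795 angle rad 0.7150609492633446 tq [ 5.33080463 -1.19535117  0.1568482 ]
arm n 4906 bearing -94.37540903474877 angle rad 0.7186464585117863
red [127, 160, 5, 5, 20] [574.2 580.2  74.2] 79.5
red [200, 165, 3, 9, 24] [566.  371.4  16.7] 23.2
red [180, 244, 15, 14, 51] [298.1 391.5  17.6] 22.4
blue [152, 71, 10, 15, 26] [844.7 513.3  76.1] 86.4
blue [166, 95, 5, 11, 26] [793.9 483.5  36.4] 62.8
blue [153, 116, 6, 4, 13] [727.8 521.1  40.3] 57.2
blue [290, 203, 12, 12, 58] [435.5  55.2  22.9] 47.4
blue [165, 235, 8, 7, 49] [339.4 447.8  63.5] 90.5
```

View pics/w18.png

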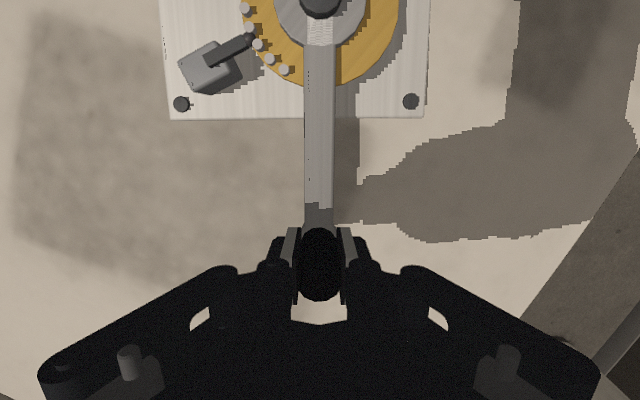

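View pics/s18c.png

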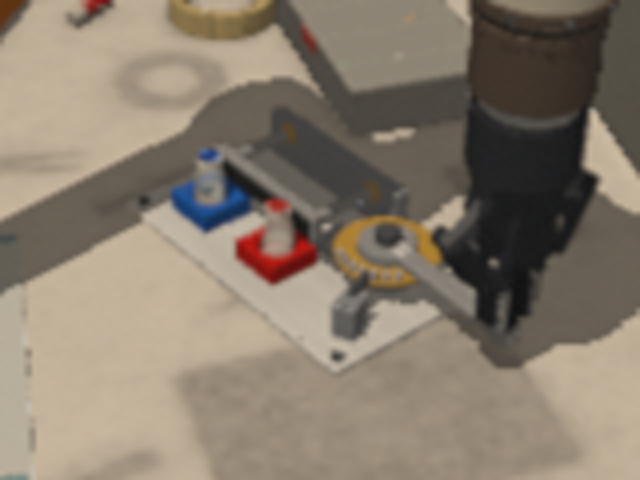

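View pics/t18c.png

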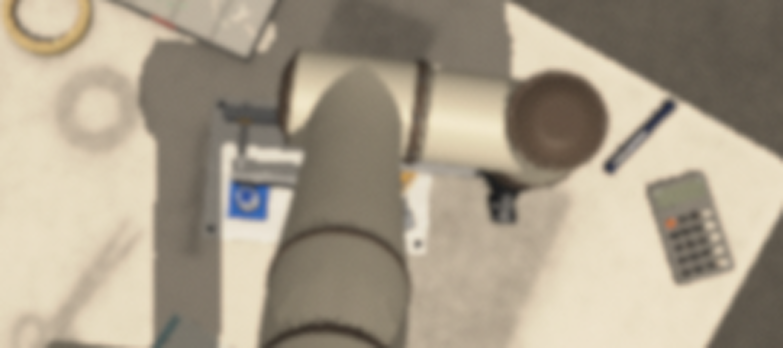

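The lever is at about 0.717 rad by both measures. There is a 20 N radial pull from a slightly wide arc, so I'll ease 1 mm toward the pivot and watch for steadiness.

Call:
drive_tool --pt "0.0005 -0.0002 0 0 0.01" --pt "0.0005 -0.0002 0 0 0.01" --pt "0 0 0 0 0.01" --pt "0 0 0 0 0.01" --pt "0 0 0 0 0.01" --pt "0 0 0 0 0.01" --pt "0 0 0 0 0.01" --pt "0 0 0 0 0.01"

```text
clock: 23.4
position: [475.8, -207.3, 47.3]
ee_rot: [0.731, 0.682, 0.005, -0.001]
contact_force: [6.1, 16.2, 2.4]
gripper_width: 18.4
```

```bash
python3 - <<'E'
from h import *
lev('w19')
E
```

```text
t 23.4 pos [ 475.8 -207.3   47.3] yaw -4.0 tilt [ 0.005  0.008 -1.   ] w 18.4 F [ 6.1 16.2  2.4]
turn 0 shift before turn [28.4 78.2 -0.1] after turn [28.4 78.2 -0.1]
TCP r 118.46037503094495 bearing -94.2806320116333 angle rad 0.7157705569267865 tq [ 4.16289162 -1.23116238  0.15342201]
arm n 4899 bearing -94.522444604768 angle rad 0.7212127133261684
```

Call:
drive_tool --pt "0.0007 -0.0001 0 0 0.01" --pt "0.0007 0 0 0 0.01" --pt "0.0006 0 0 0 0.01" --pt "0 0 0 0 0.01" --pt "0 0 0 0 0.01" --pt "0 0 0 0 0.01" --pt "0 0 0 0 0.01" --pt "0 0 0 0 0.01" --pt "0 0 0 0 0.01" --pt "0 0 0 0 0.01" --pt "0 0 0 0 0.01" --pt "0 0 0 0 0.01"

```text
clock: 24.65
position: [475.8, -207.2, 47.4]
ee_rot: [0.731, 0.682, 0.005, -0.001]
contact_force: [5.5, 10.4, 0.0]
gripper_width: 18.7
```

```bash
python3 - <<'E'
from h import *
lev('w20')
st,im,d=snap('scene','s20'); c=cam('scene')
for k,s,ct,m in blobs(im,6):
    v,u=np.nonzero(m&(d>0))
    if len(u): P=pts(c,np.c_[u,v],d[v,u]); print(k,s,np.median(P,0).round(1),P[:,2].max().round(1))
print(proj(c,[[438.4,-21,58],[443,59,58]]))
cv2.imwrite('pics/s20c.png',cv2.resize(im[190:260,270:360],None,fx=7,fy=7,interpolation=cv2.INTER_CUBIC))
E
```

```text
t 24.65 pos [ 475.8 -207.2   47.4] yaw -3.96 tilt [ 0.006  0.008 -1.   ] w 18.7 F [ 5.5 10.4  0. ]
turn 0 shift before turn [28.1 78.1  0.1] after turn [28.1 78.1  0.1]
TCP r 118.2926713594247 bearing -94.25961545715947 angle rad 0.7154037488537932 tq [ 2.17681565 -1.13010713  0.10633474]
arm n 4912 bearing -94.45424630971516 angle rad 0.7200224285332498
red [230, 135, 4, 4, 10] [576.6 577.9  73.5] 77.2
red [262, 169, 5, 4, 13] [564.8 363.9  16.1] 19.1
red [316, 178, 3, 5, 8] [635.  151.9  40.6] 46.5
red [187, 189, 15, 8, 49] [293.1 388.5  17.6] 20.6
red [307, 220, 5, 3, 12] [438.9 -21.8  59.2] 60.9
red [299, 227, 20, 14, 140] [427.1 -33.2  21.4] 29.2
blue [294, 118, 8, 5, 24] [858.4 506.8  84.3] 94.0
blue [272, 131, 22, 13, 77] [766.6 500.8  56. ] 65.3
blue [189, 164, 11, 22, 156] [335.6 447.7  51.9] 87.3
blue [290, 208, 4, 2, 7] [443.3  60.9  59. ] 60.4
blue [283, 215, 19, 12, 113] [431.6  44.9  21.6] 27.0
blue [406, 284, 37, 3, 65] [ 507.5 -370.3   11.9] 16.1
[[308.46879849 221.26288453]
 [291.70614164 208.89692764]]
```

View pics/s20c.png

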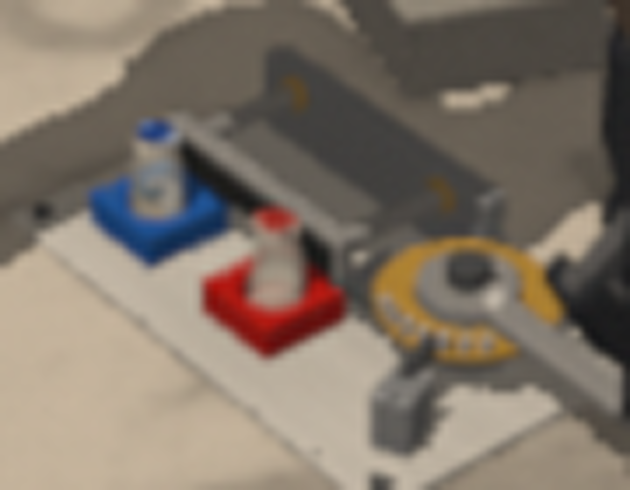

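Both vials stand upright in their nests with the jaw just behind them. The lever is steady at about 0.72 rad and the knob is held, so I'm handing in.

```bash
python3 -c "
from bench import arm
print(arm.job_done())"
```

```text
the job is handed in; nothing more can be done
None
```

I stood the red-capped vial in the red nest and the blue-capped vial in the blue nest and let both go. I then drew the lever to its third click and handed the job in still gripping the knob, at about 25 s of the 72 s allowed.

- **Vials:** after release both cap tops measured 58.0 mm above the bench, which is the fully-down height. The last scene picture shows both upright with the jaw just behind them.
- **Lever:** it sits at 0.715 rad from the gripper position and 0.720 rad from the line of the arm, against a seat of 0.72. It held there through 2 s of checks, with about 5.5 N of spring pull. It never came near the 0.84 crest towards the fourth click.
- **Pull on the knob:** at the third click I saw a 20 N pull towards the pivot, because my arc was slightly wide. I eased it to about 10 N; that last 10 N was still there at hand-in.
- **Bystanders:** I kept clear of all four. The pen and calculator look unmoved in the last top view, and the battery and check source read the same positions before and after.

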